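# Draw a steady air sample with a hand-cranked pump

### The job

Take the filter cartridge out of its pocket in the black case and set it gently, upright, right down into the holder beside the hand-cranked sampling pump. Then turn the crank by its grip clockwise as seen from the robot, steadily and without jerks straight through the heavy point of each turn at about one turn every three seconds, so that the flow needle stays inside the broad band of the dial for five seconds without a break. Finally let go and leave the crank still and the cartridge in its holder, with all the other things on the table and in the case where they were.

Things in the scene. Friction and masses are not known exactly. Their poses are not given: they have to be found in the camera images.
- pump: Hand-cranked pump fixed to the table, left or right of the middle, turned up to 0.3 rad. Origin at table level; x points away from the crank side, y left, z up. Grey housing: x -30 to 110, y -130 to -10 mm, 165 mm high (dial on top to 215), crank on its -x face. Base plate 15 mm thick: x -50 to 120 for y -145 to 5, and x -40 to 40 for y up to 134 mm. Cartridge holder at x 0, y 85 mm.
- seat (a point): Middle of the holder's floor (pump frame 0, 85, 15 mm), where the middle of the cartridge's underside belongs, its long side along pump y. Two end walls, inner faces 68 mm apart along pump y, 8 mm thick, 50 mm wide, rise 104 mm above the floor (14 mm above a seated cartridge), so only its broad faces can be gripped there, across pump x; those sides are open but for lips 8 mm high, 44 mm apart.
- axle (a point): The point on the crank's axis of rotation in the plane of the grip's middle (pump frame -115, -70, 125 mm). The axis is level, along pump x. The grip's middle runs round this point on an upright circle of 60 mm radius.
- crank (a joint): Crank angle, rad, no stops. At 0 the grip is straight above the axle; it grows clockwise seen from the robot: grip = axle + 60 mm * (-sin(angle) along pump y, +cos(angle) up). Heavy once per turn, about 0.5 N m (8 N at the grip) as the grip passes the top (angle 0), under 0.1 N m half a turn later. It stays where it is left; starts within 2.5 rad of the top.
- grip (a point): Middle of the crank's black grip, a smooth bar 27 mm thick and 88 mm long, level along pump x, spinning freely on its pin, so that it can be gripped from above and led round with the hand's direction unchanged. The crank's steel arm runs 52 mm away on the housing side.
- dial (a point): Middle of the round white dial (100 mm across) on top of the pump, tilted 25 degrees away from the robot side; top edge about 210 mm above the table (pump frame 42, -70, 185 mm).
- needle (a point): Tip of the black flow needle, 40 mm from the dial's middle. At rest it points up the dial (towards pump -x); clockwise cranking leans it towards pump +y. Its pump-y offset from the dial's middle is 11 mm per rad/s of smoothed crank speed (lag about 0.7 s), past 3.5 rad/s it goes right round. Broad band: offset 12 to 31 mm, i.e. 1.1 to 2.8 rad/s. It may swing at the start.
- cartridge: Filter cartridge, an upright grey block with dark ribs, 62 (its x) by 38 (its y) by 90 mm high, 0.2 to 0.45 kg; origin in the middle of its underside. It stands in one of the two case pockets (the other holds a round can), long side along the pocket; there only its end faces, 62 mm apart, can be gripped. It stands by itself on the table.
- case: Open black case fixed to the table, 190 by 190 by 100 mm high, origin mid-underside, inner floor 5 mm up, turned up to 0.3 rad. Two foam pockets long along the case's y (176 mm), centred at x -42 and +42 mm, each 44 mm wide in its middle 48 mm and 64 mm wide beyond, leaving finger room at both ends of what stands in it.
- canister: Bystander: upright round aluminium can, 40 mm across, 86 mm high, in the other pocket. Origin at its underside.
- jar: Bystander: upright jar, 50 mm across, 100 mm high, standing in the gap between pump and case. Origin at its underside.
- meter: Bystander: yellow and black hand meter lying flat, 100 (x) by 52 (y) by 32 mm, in the gap between pump and case, in front of or behind the jar. Origin at its underside.
- tester: Bystander: yellow and black tester lying flat near the robot, 170 (x) by 70 (y) by 36 mm. Origin at its underside.
- driver: Bystander: screwdriver lying flat near the robot, about 200 mm long.
- vial_a: Bystander: upright vial at the back, 40 mm across, 95 mm high.
- vial_b: Bystander: a second such vial.
- dish: Bystander: white bowl near the robot, 100 mm across, 30 mm high.

How it is judged (in metres and radians):
On the way, in this order (a step that is already met when the one before it is completed fails the run):
1. the cartridge stands right down in the holder, let go (horizontal distance between cartridge and seat below 0.008 m and z of cartridge in the frame of seat below 0.005 m and angle between cartridge's own z axis and vertical below 0.06 rad and contact force between the fingers and cartridge below 0.3 N and linear speed of cartridge below 0.02 m/s), for 0.2 s.
2. the flow needle stays in the broad band for five seconds without a break, the cartridge in its holder (horizontal distance between cartridge and seat below 0.008 m and z of cartridge in the frame of seat below 0.005 m and angle between cartridge's own z axis and vertical below 0.06 rad and y of needle in the frame of dial between 0.012 and 0.031 m and x of needle in the frame of dial below -0.005 m), for 4.9 s.
At the end, for the whole second after the job is handed in: The cartridge stands in the holder, let go and at rest: its underside within 8 mm of the seat's middle, less than 5 mm above the holder's floor, upright within 0.06 rad. The crank is still (under 0.1 rad/s). The other loose things are within 30 mm of where they started (all of step 1 and velocity of joint crank between -0.1 and 0.1 rad/s and distance of each of jar, meter, tester, vial_a, vial_b, driver, dish, canister from where it was at the start of the episode below 0.03 m); the robot touches nothing.
It fails at once if the cartridge is dropped into the holder instead of being set down (over 0.5 m/s there) (horizontal distance between cartridge and seat below 0.02 m and z of cartridge in the frame of seat below 0.06 m and linear speed of cartridge above 0.5 m/s).
It fails at once if the cartridge is tipped over (more than 60 degrees) (angle between cartridge's own z axis and vertical above 1.05 rad).
It fails at once if the crank is jerked or whirled (over 8 rad/s clockwise) (velocity of joint crank above 8 rad/s).
It fails at once if another loose thing is shifted by more than 60 mm (distance of any of jar, meter, tester, vial_a, vial_b, driver, dish, canister from where it was at the start of the episode above 0.06 m).
It also fails if it takes over 72 s, if anything falls off the work surface, if the arm or the gripper's body presses on something with over 40 N, if the wrist force passes 120 N, or if a joint passes its speed limit or range.

### The arm

A 6-joint arm with a two-finger parallel gripper is mounted at the origin on the work surface. World frame = base frame: x ahead of the robot, y to its left, z up, the work surface at z = 0. Lengths are in mm, angles in rad, forces in N, time in s.
With the tool pointing down it reaches from about 400 to 925 mm from the base axis. Payload 12.5 kg.
Tool frame: the origin (TCP) lies between the finger pads; the fingertips stand 25 mm ahead of it and the grasp point (between the pads) lies 6 mm ahead of it; z points along the fingers, y is the line along which they close (so a half turn about z gives the same grasp; the last joint's range is limited). The gripper opens to 95 mm and grips with 3 to 60 N. Pads are 20 mm wide; open, the fingers measure 119 mm over their backs; the gripper's body (75 mm by 180 mm) begins 59 mm behind the grasp point.
Start: joints at [1.056, 0.491, 1.559, -0, 1.092, -0.106], TCP at [248.427, 573.522, 239.661] pointing down, gripper open.
Joint ranges: [-3.1, 3.1], [-0.84, 2.19], [0.05, 2.79], [-1.13, 4.28], [0.06, 2.93], [-2.69, 2.69]. Speed limits (rad/s): [2.22, 2.22, 2.79, 3.14, 3.14, 3.14].

### API

Orientations are given as [roll, pitch, yaw] about the fixed x, y, z axes, in that order (R = Rz(yaw) Ry(pitch) Rx(roll)).
In Python, from cell import state, read_camera, job_done, cut_out gives the robot as it stands. The module is installed in compiled form; this text tells all that it offers.
- The arm moves only by the tool jog_arm, never from a script. Its argument "motion" is a list of rows, each a list of 2 entries, a list of its own where there are three numbers: the shift along the tool's x, y, z in mm, then the turn about the tool's z in rad. A call has 1 to 5 rows; each row is the pose to reach, as a shift and turn from the pose commanded when the call began, along the tool's axes at that moment; what a row does not reach only later rows make up. A row lasts 1/10 s, in which the tool goes at most 50 mm and 8.59 degrees, less where a joint would pass 70% of its speed; a pose out of reach is approached as far as the arm can. A call with a gripper value outside its range is refused whole. "grip" is the closure, from 0 (fully open) to 1 (shut), set as the call begins (left out, the last holds). The fingers move at their own pace and stop on an object; the grip force is fixed at half the most. Time passes only in rows, so rows that repeat a pose let the fingers close. It gives the time, the measured TCP pose, the force, the opening and the grip force at its end, in the units of the state.
- state(): the state, without advancing time (a new reading comes with each control period).
- read_camera(name): name is "side" or "top" or "wrist"; returns a dict with "img" (400x640x3 uint8, blue, green, red), "vertical_fov" (degrees; the focal length in pixels is half the picture's height over the tangent of half this angle, whatever the lens; pixels are square), "cx", "cy" (the principal point, pixels), "k1" (the pictures are not rectified: a ray, as slopes to the right and down, at radius r is drawn at 1 + k1 r^2 times it, then the intrinsics apply), "extrinsics" (4x4, takes a point from camera to world coordinates). Camera axes: x right, y up, looking along -z (the intrinsics and any distortion apply to the point x, -y, -z); pixel columns grow to the right and rows downward; lengths in mm; the calibration is good to about 2 mm. A picture is of the moment at which its call begins. There is no depth.
- job_done(): hands the job in; it is judged then, once.
Trained networks look in a picture, given as the dict that the camera call returned (one of the last four; its "shot" number tells which), for a name from the list of things; names that differ only in an ending like _2 or _b are one class to them, and where a whole thing is asked for, a point or a joint stands for the part that bears it (a point fixed in the world has none). Each returns a list of dicts, best first, with "p" (0 to 1); they miss things now and then, are a little off and sometimes report something else, mostly with a low value. They report only what shows in the picture. A call takes as long as a camera call.
- cut_out(name, picture): "region" (400x640 bool, what is visible of it) and "box" ([left, top, right, bottom] in pixels, round what is visible of it).
The state is a dict: "t": time; "joints": joint angles; "qvel": joint speeds; "tau": joint torques, N m; "eef_pos": TCP position; "tcp_rot": TCP orientation; "ft_force": force on the tool from outside, world axes, zero at the start; "moment": the same for the moment, N m; "opening": opening from 0.0 (shut) to 1.0 (fully open); "grip_force": force on a finger pad.
Only numpy, scipy, OpenCV 4.12 (cv2) and the standard library are available. Lean on these libraries where they do the work, as an engineer would, in place of code of your own. Each camera call takes 0.05 s, during which the arm holds its last target. There are 200 camera calls.

## Working session

There is one attempt and no reset: what is moved stays moved. The work goes in short steps, Python scripts to look and compute and a tool call to move; the robot and the scene stay as the last step left them, time stands still between calls to the robot, and variables do not carry over. Pictures are saved under pics/ and viewed, at most 12 in all, crops included, and the job is handed in when it is done.

Besides the shell and the picture viewer there is one more tool, called after "Request:" as name([rows], argument=value, ...), one row to a line, values as JSON. jog_arm: Moves the arm, as the interface text tells. Its arguments: {"type":"object","properties":{"motion":{"type":"array"},"grip":{"type":"number"}},"required":["motion"]}

```bash
mkdir -p pics; cat > h.py <<'E'
import numpy as np, cv2
from cell import state, read_camera, job_done, cut_out
def K(p):
    h=p["img"].shape[0]; f=h/2/np.tan(np.radians(p["vertical_fov"])/2)
    return np.array([[f,0,p["cx"]],[0,f,p["cy"]],[0,0,1.]]), np.array([p["k1"],0,0,0,0.])
F=np.diag([1,-1,-1,1.])
def proj(p,X):
    T=np.linalg.inv(np.array(p["extrinsics"])@F); k,d=K(p)
    return cv2.projectPoints(np.asarray(X,float).reshape(-1,3),cv2.Rodrigues(T[:3,:3])[0],T[:3,3],k,d)[0].reshape(-1,2)
def ray(p,uv):
    k,d=K(p); n=cv2.undistortPoints(np.asarray(uv,float).reshape(-1,1,2),k,d).reshape(-1,2)
    T=np.array(p["extrinsics"])@F
    return T[:3,3], np.c_[n,np.ones(len(n))]@T[:3,:3].T
def onz(p,uv,z):
    o,r=ray(p,uv); return o+r*((z-o[2])/r[:,2])[:,None]
E
python3 - <<'E'
from h import *
import pickle
print(state())
P={}
for n in ["top","side"]:
    p=read_camera(n); cv2.imwrite(f"pics/{n}0.png",p["img"]); R={}
    print(n,{k:(v if k!="extrinsics" else np.round(v,2).tolist()) for k,v in p.items() if k!="img"})
    for o in ["pump","case","cartridge","canister","jar","meter","tester","driver","dish","grip","dial","needle","vial_a"]:
        try: r=cut_out(o,p)
        except Exception as e: print(o,e); continue
        R[o]=r
        print(o,[(round(d["p"],2),np.round(d["box"]).tolist(),int(d["region"].sum())) for d in r[:3]])
    P[n]=(p,R)
pickle.dump(P,open("p0.pkl","wb"))
E
```

```text
{'t': 0.0, 'joints': array([ 1.05640429e+00,  4.91570114e-01,  1.55945036e+00,  1.90478926e-05,
        1.09169072e+00, -1.05643980e-01]), 'qvel': array([-1.99046646e-06,  8.06518298e-04, -2.57686458e-04,  5.80249645e-04,
        1.84649306e-03,  1.26491281e-03]), 'tau': array([-2.59646826e-03, -6.12635207e+01, -2.58168554e+01,  6.91555627e-02,
        4.83236276e-02, -9.24832989e-05]), 'eef_pos': array([248.30788332, 573.32477345, 239.05486148]), 'tcp_rot': array([-3.14048213e+00, -1.34746137e-04,  2.73283573e+00]), 'ft_force': array([0.48396602, 1.03728231, 0.16182928]), 'moment': array([-0.01332281,  0.00607459,  0.03045878]), 'grip_force': 0.0, 'opening': 1.0057418990057445}
top {'vertical_fov': 54.14938106158152, 'cx': 318.15841707212405, 'cy': 201.9662985403255, 'k1': -0.09417530169056879, 'extrinsics': [[0.01, 1.0, -0.1, 406.91], [-1.0, 0.01, 0.01, 16.02], [0.01, 0.1, 1.0, 1219.38], [0.0, 0.0, 0.0, 1.0]], 'shot': 1}
pump [(0.57, [353.0, 144.0, 461.0, 237.0], 4746), (0.41, [450.0, 201.0, 464.0, 234.0], 339)]
case [(0.76, [194.0, 152.0, 271.0, 228.0], 4138)]
cartridge [(0.89, [2
[... 1092 characters left out ...]
, 205.0], 2825)]
cartridge [(0.6, [342.0, 163.0, 349.0, 182.0], 208)]
canister [(0.73, [313.0, 161.0, 330.0, 182.0], 230)]
jar [(0.68, [374.0, 219.0, 392.0, 256.0], 525)]
meter [(0.92, [282.0, 236.0, 320.0, 261.0], 617)]
tester [(0.57, [242.0, 141.0, 269.0, 181.0], 782)]
driver [(0.79, [237.0, 280.0, 249.0, 344.0], 442)]
dish [(0.82, [249.0, 198.0, 283.0, 225.0], 581), (0.69, [280.0, 248.0, 399.0, 369.0], 7555)]
grip [(0.71, [283.0, 329.0, 325.0, 345.0], 510)]
dial [(0.86, [282.0, 246.0, 399.0, 366.0], 7554)]
needle [(0.51, [365.0, 292.0, 368.0, 297.0], 9)]
vial_a [(0.94, [404.0, 271.0, 420.0, 303.0], 372), (0.94, [401.0, 289.0, 425.0, 322.0], 482), (0.57, [372.0, 219.0, 393.0, 253.0], 511)]
```

View pics/top0.png

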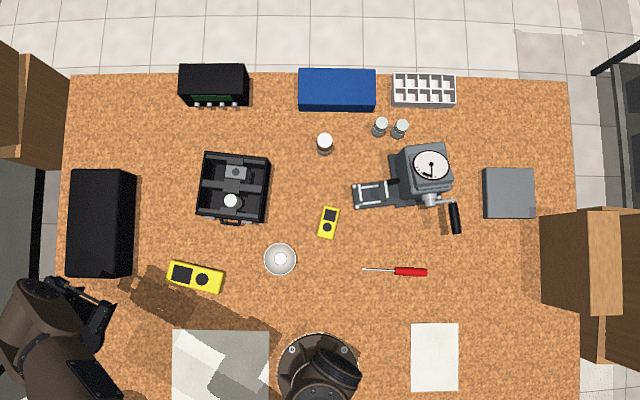

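View pics/side0.png

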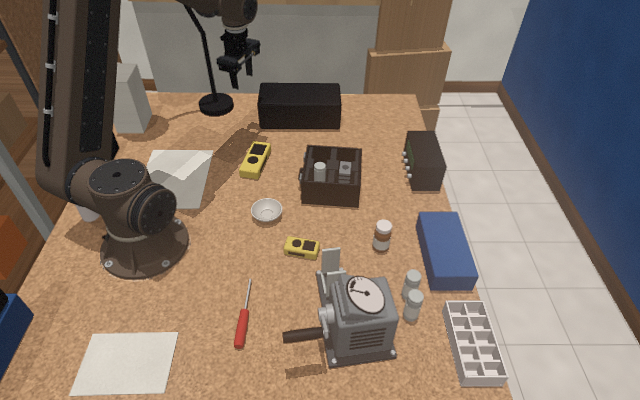

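The top view shows the case at about (233,188), with the cartridge in its far pocket (236,174) and the can in the near one. The pump is on the right: holder about (371,195), dial (431,163), grip (456,217). The jar (325,143) and meter (329,222) stand in the gap. The side view agrees. Next I get rough poses, so I can look closer with the wrist camera.

```bash
python3 - <<'E'
from h import *
import pickle
P=pickle.load(open("p0.pkl","rb"))
p,R=P["top"]; s,S=P["side"]
def c(r): 
    ys,xs=np.nonzero(r["region"]); return [xs.mean(),ys.mean()]
def tri(a,b):
    o1,r1=ray(p,[a]);o2,r2=ray(s,[b]); r1=r1[0]/np.linalg.norm(r1);r2=r2[0]/np.linalg.norm(r2)
    t=np.linalg.lstsq(np.c_[r1,-r2],o2-o1,rcond=None)[0]; A=o1+t[0]*r1;B=o2+t[1]*r2
    return np.round((A+B)/2,1),round(np.linalg.norm(A-B),1)
for n,z in [("cartridge",95),("canister",91),("jar",100),("meter",32),("dish",20),("tester",36),("driver",15)]:
    print(n,np.round(onz(p,[c(R[n][0])],z),1), tri(c(R[n][0]),c(S[n][0])))
for i in (0,1): print("vial",np.round(onz(p,[c(R["vial_a"][i])],95),1))
m=R["case"][0]["region"].astype(np.uint8); q=cv2.findContours(m,0,2)[0]; q=max(q,key=cv2.contourArea).reshape(-1,2)
print("case rect",cv2.minAreaRect(onz(p,q,100)[:,:2].astype(np.float32)))
print("grip",tri(c(R["grip"][0]),c(S["grip"][0])))
g=R["grip"][0]["region"]; q=np.argwhere(g)[:,::-1]
for z in (80,125,185): 
    w=onz(p,q,z)[:,:2].astype(np.float32); print(z,cv2.minAreaRect(w))
print("dial tri",tri([431.5,163.5],[366,294.5]))
# holder wall tops approx
print("holder walls top z119", np.round(onz(p,[[357,197],[393,187],[371,195]],119),1))
a=cv2.resize(p["img"][125:245,340:480],None,fx=4,fy=4,interpolation=cv2.INTER_CUBIC)
cv2.imwrite("pics/c1.png",a)
E
```

```text
cartridge [[598.8 236.3  95. ]] (array([600.8, 238.1,  86.1]), np.float64(0.8))
canister [[519.4 249.9  91. ]] (array([521.3, 254.4,  69.1]), np.float64(0.5))
jar [[688.5 -14.1 100. ]] (array([699. , -15.2,  56.9]), np.float64(0.7))
meter [[465.3 -30.3  32. ]] (array([464. , -30.7,  26. ]), np.float64(3.0))
dish [[351.5 116.6  20. ]] (array([351.8, 115.4,  33.8]), np.float64(0.6))
tester [[294.4 367.7  36. ]] (array([293.2, 370.7,  25.8]), np.float64(0.5))
driver [[ 315.2 -284.8   15. ]] (array([ 317.1, -281. ,   29.5]), np.float64(1.5))
vial [[ 746.5 -176.    95. ]]
vial [[ 740.5 -238.1   95. ]]
case rect ((553.0798950195312, 247.51060485839844), (206.80638122558594, 206.8563995361328), 83.70316314697266)
grip (array([ 471.6, -376.4,  154.4]), np.float64(0.1))
80 ((477.91705322265625, -403.4705810546875), (93.60537719726562, 31.154510498046875), 7.156251430511475)
125 ((475.11260986328125, -386.9028625488281), (89.90843963623047, 29.92407989501953), 7.156196594238281)
185 ((471.37335205078125, -364.8124694824219), (84.97917175292969, 28.28348159790039), 7.156198501586914)
dial tri (array([ 615.1, -301.9,  194.4]), np.float64(2.0))
holder walls top z119 [[ 531.3 -108.6  119. ]
 [ 561.3 -211.9  119. ]
 [ 537.5 -148.6  119. ]]
```

View pics/c1.png

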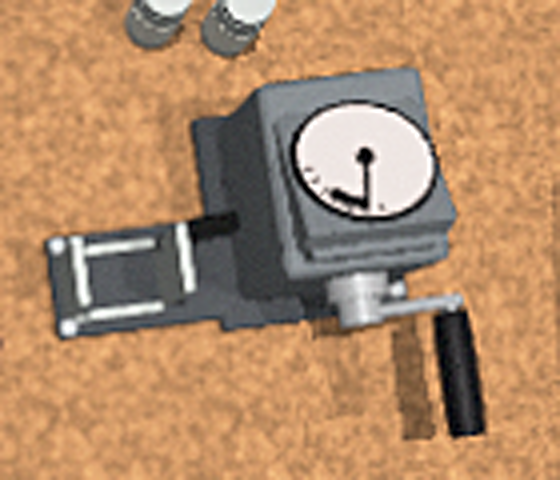

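The crop shows the holder's white wall tops at crop (72,238)-(84,304) and (180,224)-(190,290). The dial middle is at (365,156), and the grip runs from (450,312) to (470,435). I fit the pump pose to these points.

```bash
python3 - <<'E'
from h import *
import pickle
from scipy.optimize import least_squares
P=pickle.load(open("p0.pkl","rb"))
p,R=P["top"]; s,S=P["side"]
c=lambda r: np.argwhere(r["region"])[:,::-1].mean(0)
C=lambda u,v:(u/4+340-.4,v/4+125-.4)
top=[((25,123,119),C(72,238)),((-25,123,119),C(84,304)),((25,47,119),C(180,224)),((-25,47,119),C(190,290)),((42,-70,185),C(365,156))]
def W(v,X):
    a=v[2]; return np.array(X,float)@np.array([[np.cos(a),np.sin(a),0],[-np.sin(a),np.cos(a),0],[0,0,1]])+[v[0],v[1],0]
def f(v):
    g=W(v,[[-115,-70-60*np.sin(v[3]),125+60*np.cos(v[3])]])
    r=[(proj(p,W(v,[t[0] for t in top]))-[t[1] for t in top]).ravel(), (proj(p,g)-c(R["grip"][0])).ravel(),(proj(s,g)-c(S["grip"][0])).ravel(),(proj(s,W(v,[[42,-70,185]]))-[366,294.5]).ravel()]
    return np.concatenate(r)
q=least_squares(f,[570,-230,.12,1.]); v=q.x
print(np.round(v,3)); print(np.round(q.fun,1)); print("seat",W(v,[[0,85,15]]),"axle",W(v,[[-115,-70,125]]),"yaw",v[2])
E
```

```text
[ 5.64191e+02 -2.36836e+02  1.64000e-01  1.06200e+00]
[ 0.4 -0.1  0.3  0.6 -0.5 -0.6 -0.   0.1 -1.4  0.2 -0.   0.3 -0.4  0.
  0.8  1.1]
seat [[ 550.2786476  -152.98218476   15.        ]] axle [[ 462.19979585 -324.71487202  125.        ]] yaw 0.1644186470095513
```

Request:
jog_arm([
  [[0,0,0],0],
])

```text
t: 1.5
eef_pos: [248.4, 573.5, 239.7]
tcp_rot: [3.142, -0.0, 2.733]
ft_force: [0.6, 0.5, 0.2]
opening: 0.998
grip_force: 0.0
```

Request:
jog_arm([
  [[-20,-7,-3],0],
  [[-55,-20,-8],0],
  [[-95,-35,-15],0],
  [[-135,-50,-25],0],
  [[-175,-65,-35],0],
])

```text
t: 2.0
eef_pos: [384.1, 443.1, 275.0]
tcp_rot: [3.142, 0.0, 2.733]
ft_force: [0.3, -0.4, -0.4]
opening: 1.0
grip_force: 0.0
```

Request:
jog_arm([
  [[-40,-15,-1],0],
  [[-80,-30,-2],0],
  [[-120,-44,-3],0],
  [[-160,-59,-4],0],
  [[-200,-74,-5],0],
])

```text
t: 2.5
eef_pos: [538.4, 295.5, 279.8]
tcp_rot: [3.141, 0.0, 2.733]
ft_force: [-0.5, -0.1, -0.3]
opening: 0.999
grip_force: 0.0
```

Request:
jog_arm([
  [[-35,-12,0],-0.1],
  [[-60,-22,0],-0.2],
  [[-75,-27,0],-0.3],
  [[-81,-29,0],-0.3],
  [[-81,-29,0],-0.3],
])

```text
t: 3.0
eef_pos: [600.3, 237.8, 279.4]
tcp_rot: [3.142, -0.0, 3.029]
ft_force: [-0.0, 1.0, -0.0]
opening: 1.001
grip_force: 0.0
```

```bash
cat >> h.py <<'E'
from scipy.spatial.transform import Rotation as Ro
def shot(n,f):
    p=read_camera(n); cv2.imwrite(f,p["img"]); return p
def delta(x,y,z,yaw=None):
    "shift in tool axes and turn from the present pose to a TCP pose"
    s=state(); R=Ro.from_euler("xyz",s["tcp_rot"]).as_matrix(); d=R.T@(np.array([x,y,z])-s["eef_pos"])
    t=0 if yaw is None else -((yaw-s["tcp_rot"][2]+np.pi)%(2*np.pi)-np.pi)
    return np.round(d,1),round(t,3)
E
python3 - <<'E'
from h import *
p=shot("wrist","pics/w1.png"); s=state(); print(s["t"],s["eef_pos"],s["tcp_rot"],s["joints"])
import pickle; pickle.dump(p,open("w1.pkl","wb"))
print({k:(v if k!="extrinsics" else np.round(v,3).tolist()) for k,v in p.items() if k!="img"})
for o in ["cartridge","case"]:
    r=cut_out(o,p); print(o,[(round(d["p"],2),np.round(d["box"]).tolist()) for d in r[:2]])
    if r:
        q=max(cv2.findContours(r[0]["region"].astype(np.uint8),0,2)[0],key=cv2.contourArea).reshape(-1,2)
        print(cv2.minAreaRect(onz(p,q,95 if o[2]=="r" else 100)[:,:2].astype(np.float32)))
E
```

```text
3.05 [599.77658365 238.30191485 279.5230648 ] [ 3.14152659e+00 -3.32079809e-04  3.02993463e+00] [ 2.75832110e-01  4.86860441e-01  1.45426534e+00  2.00200704e-04
  1.20074937e+00 -1.18337862e+00]
{'vertical_fov': 67.6370782171933, 'cx': 317.439651470902, 'cy': 200.41110964167518, 'k1': 0.0046935718559462875, 'extrinsics': [[0.113, -0.958, -0.264, 525.707], [0.994, 0.109, 0.029, 245.615], [0.002, -0.266, 0.964, 424.656], [0.0, 0.0, 0.0, 1.0]], 'shot': 3}
cartridge [(0.66, [296.0, 163.0, 353.0, 206.0])]
((598.3671264648438, 246.718994140625), (61.37826919555664, 48.42985534667969), 83.48021697998047)
case [(0.67, [236.0, 44.0, 425.0, 236.0])]
((558.8521728515625, 256.8564453125), (188.76361083984375, 196.68594360351562), 83.86631774902344)
```

View pics/w1.png

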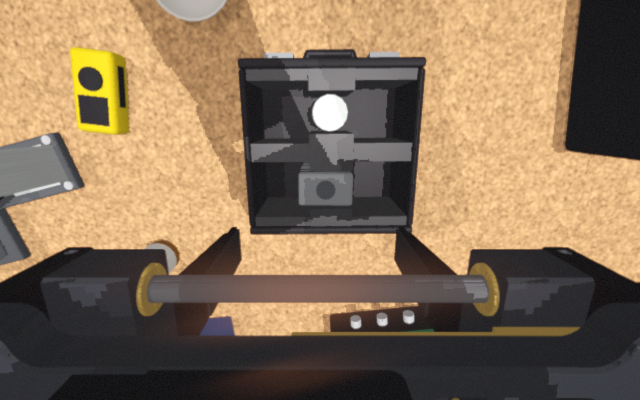

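The wrist view shows the cartridge's top face at about cols 299-352, rows 172-206, standing off-centre in its pocket. The can is at (330,113). The earlier masks also took in side faces, so I use the edges of the top face.

```bash
python3 - <<'E'
from h import *
import pickle; p=pickle.load(open("w1.pkl","rb"))
q=onz(p,[[326,172],[326,206],[299,190],[352,190],[326,189]],95); print(np.round(q,1))
# case rim corners (z=100) in this picture
print(np.round(onz(p,[[241,60],[425,60],[250,232],[411,230]],100),1))
print(np.round(onz(p,[[40,138],[62,132],[68,186]],15),1), "plate / bolts")
c=onz(p,[[326,189]],95)[0]
print(c,delta(c[0],c[1],180,np.pi-.11),delta(c[0],c[1],71,np.pi-.11),state()["t"])
E
```

```text
[[584.4 249.1  95. ]
 [623.7 244.9  95. ]
 [601.4 216.4  95. ]
 [608.3 276.2  95. ]
 [603.8 247.   95. ]]
[[461.7 176.7 100. ]
 [482.4 359.  100. ]
 [643.5 153.9 100. ]
 [662.3 339.8 100. ]]
[[ 509.6 -125.7   15. ]
 [ 505.3  -94.    15. ]
 [ 577.5 -110.7   15. ]] plate / bolts
[603.75815895 246.9960382   95.        ] (array([-3.4,  8.5, 99.8]), np.float64(0.0)) (array([ -3.4,   8.5, 208.8]), np.float64(0.0)) 3.15
```

Request:
jog_arm([
  [[-2,4,15],0],
  [[-3,8,50],0],
  [[-3,8,90],0],
  [[-3,8,130],0],
  [[-3,8,160],0],
], grip=0)

```text
t: 3.65
eef_pos: [602.5, 246.3, 116.3]
tcp_rot: [-3.141, -0.002, 3.033]
ft_force: [-0.7, 0.1, -0.2]
opening: 1.001
grip_force: 0.0
```

Request:
jog_arm([
  [[0,0,20],0],
  [[0,0,36],0],
  [[0,0,46],0],
  [[0,0,49],0],
  [[0,0,49],0],
])

```text
t: 4.15
eef_pos: [603.8, 246.0, 70.4]
tcp_rot: [-3.142, -0.0, 3.033]
ft_force: [0.1, -0.0, 0.2]
opening: 1.0
grip_force: 0.0
```

Request:
jog_arm([
  [[0,0,0],0],
  [[0,0,0],0],
  [[0,0,0],0],
  [[0,0,0],0],
  [[0,0,0],0],
], grip=1)

```text
t: 4.65
eef_pos: [604.1, 245.8, 71.0]
tcp_rot: [3.141, 0.001, 3.033]
ft_force: [-0.7, -0.5, 2.1]
opening: 0.649
grip_force: 30.0
```

Request:
jog_arm([
  [[0,0,-8],0],
  [[0,0,-25],0],
  [[0,0,-55],0],
  [[0,0,-85],0],
  [[0,-10,-110],0],
])

```text
t: 5.15
eef_pos: [602.7, 236.4, 182.3]
tcp_rot: [3.141, 0.0, 3.034]
ft_force: [0.8, -0.1, -3.2]
opening: 0.651
grip_force: 30.0
```

Request:
jog_arm([
  [[0,-30,-5],0],
  [[-1,-65,-5],-0.05],
  [[-2,-100,-5],-0.12],
  [[-4,-130,-5],-0.19],
  [[-5,-152,-5],-0.25],
])

```text
t: 5.65
eef_pos: [590.8, 82.3, 185.8]
tcp_rot: [-3.142, -0.001, -2.998]
ft_force: [0.0, 1.0, -5.0]
opening: 0.65
grip_force: 30.0
```

```bash
python3 - <<'E'
from h import *
s=state(); print(s["t"],s["eef_pos"],s["tcp_rot"],s["opening"],s["grip_force"],s["ft_force"]); print(delta(590,70,66.5,np.pi+.164))
E
```

```text
5.65 [590.82415009  82.30207972 185.84663924] [-3.14152750e+00 -5.98915243e-04 -2.99846469e+00] 0.649777681527269 29.95737075805664 [ 0.03594918  0.95974924 -5.02484595]
(array([  2.5, -12.1, 119.3]), np.float64(-0.021))
```

Request:
jog_arm([
  [[2,-8,12],-0.01],
  [[2,-11,38],-0.02],
  [[2,-12,68],-0.02],
  [[2,-12,92],-0.02],
  [[2,-12,106],-0.02],
])

```text
t: 6.15
eef_pos: [590.0, 72.4, 77.3]
tcp_rot: [3.141, -0.003, -2.981]
ft_force: [-0.8, -1.3, -4.7]
opening: 0.652
grip_force: 30.0
```

Request:
jog_arm([
  [[0,0,5],0],
  [[0,0,9],0],
  [[0,0,12],0],
  [[0,0,13],0],
  [[0,0,13],0],
])

```text
t: 6.65
eef_pos: [591.2, 72.0, 67.2]
tcp_rot: [-3.142, 0.001, -2.98]
ft_force: [-0.3, 0.4, -3.9]
opening: 0.648
grip_force: 30.0
```

Request:
jog_arm([
  [[0,0,1],0],
  [[0,0,1.5],0],
  [[0,0,1.5],0],
])

```text
t: 6.95
eef_pos: [591.3, 72.0, 65.9]
tcp_rot: [-3.142, 0.001, -2.98]
ft_force: [-2.2, 0.1, 4.8]
opening: 0.655
grip_force: 30.0
```

Request:
jog_arm([
  [[0,0,0],0],
  [[0,0,0],0],
  [[0,0,0],0],
  [[0,0,0],0],
], grip=0)

```text
t: 7.35
eef_pos: [591.1, 72.0, 65.1]
tcp_rot: [3.142, 0.0, -2.98]
ft_force: [0.2, -1.1, -0.2]
opening: 0.934
grip_force: 0.0
```

```bash
python3 - <<'E'
from h import *
s=state(); print(s["t"],s["eef_pos"],s["tcp_rot"],s["opening"],s["grip_force"],s["ft_force"])
E
```

```text
7.35 [591.06293212  71.9539252   65.09775237] [ 3.14152227e+00  8.88839268e-05 -2.98049152e+00] 0.9337780668834564 0.0 [ 0.24088632 -1.1049152  -0.24797158]
```

Request:
jog_arm([
  [[0,0,-10],0],
  [[0,0,-35],0],
  [[0,0,-70],0.1],
  [[0,0,-105],0.22],
  [[0,0,-135],0.36],
])

```text
t: 7.85
eef_pos: [591.1, 72.0, 202.7]
tcp_rot: [3.141, 0.001, 2.938]
ft_force: [0.1, 0.9, -0.4]
opening: 1.001
grip_force: 0.0
```

Request:
jog_arm([
  [[0,0,-30],0.14],
  [[0,0,-55],0.28],
  [[0,0,-65],0.42],
  [[0,0,-70],0.56],
  [[0,0,-70],0.7],
])

```text
t: 8.35
eef_pos: [591.1, 72.0, 271.9]
tcp_rot: [3.14, 0.001, 2.237]
ft_force: [0.0, 0.1, -0.2]
opening: 1.0
grip_force: 0.0
```

Request:
jog_arm([
  [[0,0,0],0.14],
  [[0,0,0],0.28],
  [[0,0,0],0.4],
  [[0,0,0],0.48],
  [[0,0,0],0.508],
])

```text
t: 8.85
eef_pos: [590.9, 72.0, 270.8]
tcp_rot: [3.141, 0.0, 1.733]
ft_force: [-0.2, 0.9, -0.0]
opening: 1.002
grip_force: 0.0
```

Request:
jog_arm([
  [[0,0,0],0],
  [[0,0,0],0],
])

```text
t: 9.05
eef_pos: [591.0, 72.0, 270.4]
tcp_rot: [3.141, -0.0, 1.737]
ft_force: [-0.0, 0.4, -0.4]
opening: 1.001
grip_force: 0.0
```

```bash
python3 - <<'E'
from h import *
import pickle
p=shot("wrist","pics/w2.png"); s=state(); print(s["t"],s["eef_pos"],s["tcp_rot"]); pickle.dump((p,s),open("w2.pkl","wb"))
r=cut_out("cartridge",p); print([(round(d["p"],2),np.round(d["box"]).tolist()) for d in r[:2]])
ex=[[591.1,72,90]]; print("expect",proj(p,ex))
a=.164; R=np.array([[np.cos(a),-np.sin(a)],[np.sin(a),np.cos(a)]])
q=np.array([[19,31],[19,-31],[-19,-31],[-19,31]])@R.T+[591.1,72]
print(np.round(proj(p,np.c_[q,[90]*4]),1))
g=onz(p,np.argwhere(r[0]["region"])[:,::-1],90)[:,:2].astype(np.float32); print(cv2.minAreaRect(g))
cv2.imwrite("pics/w2c.png",cv2.resize(p["img"][120:260,220:420],None,fx=4,fy=4,interpolation=cv2.INTER_CUBIC))
print(delta(550.3,-153,s["eef_pos"][2],np.pi/2+.164))
E
```

```text
9.1 [590.96482782  71.95309952 270.31249739] [ 3.14144544e+00 -4.42810742e-05  1.73633344e+00]
[(0.72, [300.0, 151.0, 335.0, 215.0])]
expect [[317.80976295 187.48145413]]
[[335.3 159.7]
 [334.4 213.9]
 [301.2 213.9]
 [300.4 159.7]]
((591.2734375, 76.37354278564453), (36.9973258972168, 70.48700714111328), 8.67025089263916)
(array([-2.152e+02, -7.710e+01, -1.000e-01]), np.float64(0.001))
```

View pics/w2c.png

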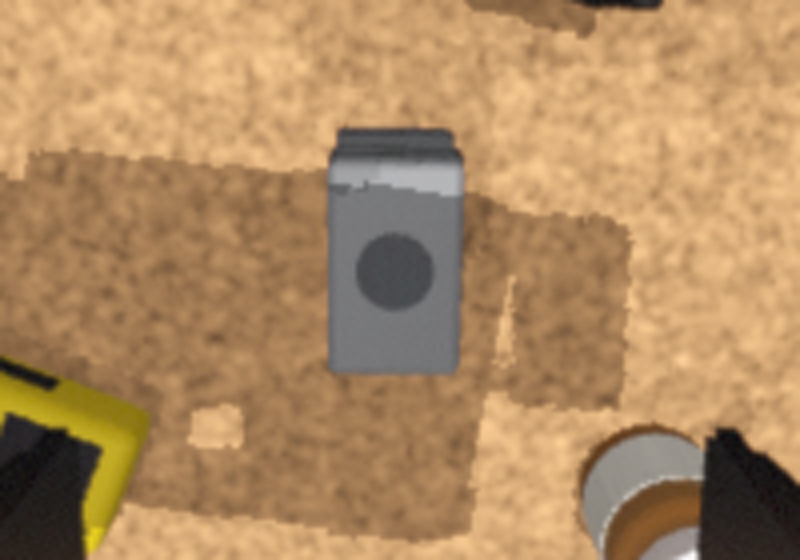

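The crop shows the cartridge upright, with its top circle at px (318.6,187.9). I predicted (317.8,187.5), so the wrist camera and the set-down pose agree within 1 mm. Next I look at the holder from the same relative pose.

Request:
jog_arm([
  [[-15,-5,0],0],
  [[-50,-18,0],0],
  [[-90,-32,0],0],
  [[-130,-47,0],0],
  [[-165,-59,0],0],
])

```text
t: 9.65
eef_pos: [558.7, -103.0, 270.2]
tcp_rot: [-3.141, 0.0, 1.735]
ft_force: [0.8, -0.3, -0.2]
opening: 1.0
grip_force: 0.0
```

Request:
jog_arm([
  [[-28,-10,0],0],
  [[-43,-15,0],0],
  [[-50,-18,0],0],
  [[-50,-18,0],0],
  [[-50,-18,0],0],
])

```text
t: 10.15
eef_pos: [550.3, -151.9, 270.1]
tcp_rot: [3.142, -0.0, 1.736]
ft_force: [-0.5, 0.6, 0.7]
opening: 1.0
grip_force: 0.0
```

```bash
python3 - <<'E'
from h import *
import pickle
p=shot("wrist","pics/w3.png"); s=state(); print(s["t"],s["eef_pos"],s["tcp_rot"]); pickle.dump((p,s),open("w3.pkl","wb"))
print(proj(p,[[550.3,-153,15],[550.3,-153,119]]))
cv2.imwrite("pics/w3c.png",cv2.resize(p["img"][120:270,220:420],None,fx=4,fy=4,interpolation=cv2.INTER_CUBIC))
E
```

```text
10.2 [ 550.31330091 -151.69638982  270.10953063] [ 3.14154898e+00 -2.86451512e-04  1.73589910e+00]
[[317.55917719 176.0694899 ]
 [317.599511   194.94073893]]
```

View pics/w3c.png

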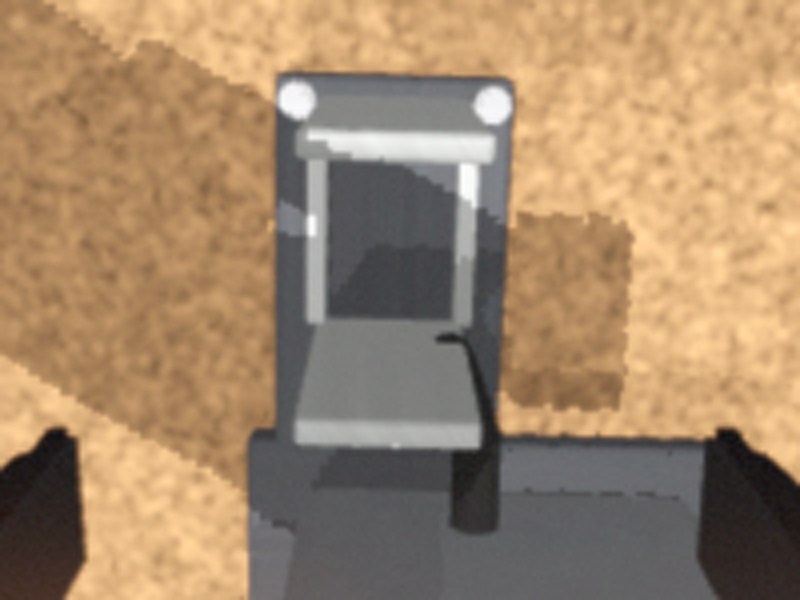

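The crop shows the holder: outer wall top from (297,130) to (496,163), inner wall top from (294,421) to (481,449), and plate corners at (277,73) and (513,79). I fit the holder pose to these.

```bash
python3 - <<'E'
from h import *
import pickle
from scipy.optimize import least_squares
p,s=pickle.load(open("w3.pkl","rb"))
C=lambda u,v:(u/4+220-.375,v/4+120-.375)
D=[((-25,127,119),C(297,130)),((25,127,119),C(496,136)),((-25,119,119),C(297,158)),((25,119,119),C(496,163)),((-25,51,119),C(295,421)),((25,51,119),C(479,421)),((-25,43,119),C(294,446)),((25,43,119),C(481,449)),((-40,134,15),C(277,73)),((40,134,15),C(513,79))]
def W(v,X):
    a=v[2]; return np.array(X,float)@np.array([[np.cos(a),np.sin(a),0],[-np.sin(a),np.cos(a),0],[0,0,1]])+[v[0],v[1],0]
for lo in (0,1):
    f=lambda v:(proj(p,W(v,[d[0] for d in D]))-[d[1] for d in D]).ravel()
    q=least_squares(f,[564,-237,.164],loss="soft_l1" if lo else "linear"); v=q.x; print(np.round(v,4)); print(np.round(q.fun.reshape(-1,2),1).tolist())
    print("seat",W(v,[[0,85,15]]),"axle",W(v,[[-115,-70,125]]))
# refine by comparing with grid of lips edges
print(np.round((proj(p,W(v,[[-22,85,23],[22,85,23],[-22,110,23],[22,110,23]]))+.375-[220,120])*4))
E
```

```text
[ 5.616387e+02 -2.357699e+02  1.372000e-01]
[[-0.6, -0.6], [0.4, -0.7], [-0.6, 0.5], [0.0, 0.6], [-0.4, -0.6], [1.0, 0.6], [-0.2, 0.3], [0.2, 0.7], [-0.8, -0.5], [1.0, -0.3]]
seat [[ 550.01703386 -151.56816207   15.        ]] axle [[ 457.28937499 -320.83594188  125.        ]]
[ 5.617029e+02 -2.357587e+02  1.374000e-01]
[[-0.5, -0.6], [0.5, -0.7], [-0.6, 0.5], [0.0, 0.6], [-0.4, -0.6], [1.1, 0.6], [-0.2, 0.3], [0.2, 0.7], [-0.8, -0.5], [1.1, -0.3]]
seat [[ 550.05856219 -151.56009377   15.        ]] axle [[ 457.37659338 -320.85289533  125.        ]]
[[326. 224.]
 [458. 228.]
 [327. 149.]
 [461. 152.]]
```

Request:
jog_arm([
  [[15,5,0],0],
  [[50,18,0],0],
  [[90,32,0],0],
  [[130,47,0],0],
  [[165,59,0],0],
])

```text
t: 10.7
eef_pos: [581.4, 23.5, 270.2]
tcp_rot: [3.141, -0.0, 1.736]
ft_force: [0.7, 0.5, -0.9]
opening: 1.0
grip_force: 0.0
```

Request:
jog_arm([
  [[28,10,10],0.002],
  [[43,15,35],0.004],
  [[49,18,70],0.004],
  [[49,18,105],0.004],
  [[49,18,135],0.004],
])

```text
t: 11.2
eef_pos: [590.4, 73.3, 133.6]
tcp_rot: [-3.141, -0.0, 1.733]
ft_force: [0.0, 0.3, -0.8]
opening: 1.002
grip_force: 0.0
```

```bash
python3 - <<'E'
from h import *
s=state(); print(s["t"],s["eef_pos"],s["tcp_rot"]); print(delta(591.3,72,65.5,np.pi/2+.1614))
E
```

```text
11.2 [590.43607849  73.34912331 133.56643535] [-3.14102317e+00 -3.26848672e-04  1.73297558e+00]
(array([-1.5,  0.7, 68.1]), np.float64(0.001))
```

Request:
jog_arm([
  [[-1,0.5,25],0],
  [[-1,0.5,45],0],
  [[-1,0.5,60],0],
  [[-1,0.5,68],0],
  [[-1,0.5,68],0],
])

```text
t: 11.7
eef_pos: [591.3, 71.3, 66.4]
tcp_rot: [-3.14, -0.0, 1.732]
ft_force: [-0.1, -1.4, 0.8]
opening: 1.002
grip_force: 0.0
```

Request:
jog_arm([
  [[-1,0,0],0],
  [[-1,0,0],0],
])

```text
t: 11.9
eef_pos: [592.4, 69.3, 68.1]
tcp_rot: [3.14, 0.0, 1.731]
ft_force: [0.2, -1.5, 0.3]
opening: 1.0
grip_force: 0.0
```

Request:
jog_arm([
  [[0,0,0],0],
  [[0,0,0],0],
  [[0,0,0],0],
  [[0,0,0],0],
  [[0,0,0],0],
], grip=1)

```text
t: 12.4
eef_pos: [592.0, 69.1, 67.2]
tcp_rot: [3.141, -0.0, 1.731]
ft_force: [-0.3, 0.5, -0.0]
opening: 0.636
grip_force: 0.0
```

Request:
jog_arm([
  [[0,0,0],0],
  [[0,0,0],0],
  [[0,0,0],0],
])

```text
t: 12.7
eef_pos: [592.1, 69.1, 67.1]
tcp_rot: [3.141, -0.0, 1.731]
ft_force: [-0.6, -1.3, -3.2]
opening: 0.4
grip_force: 30.0
```

Request:
jog_arm([
  [[0,0,-8],0],
  [[0,0,-25],0],
  [[0,0,-55],0],
  [[0,0,-90],0],
  [[0,0,-125],0],
])

```text
t: 13.2
eef_pos: [591.5, 69.1, 193.4]
tcp_rot: [-3.14, -0.0, 1.731]
ft_force: [-0.1, 0.3, -4.2]
opening: 0.396
grip_force: 30.0
```

Request:
jog_arm([
  [[-15,-5,-10],0],
  [[-50,-18,-12],0],
  [[-90,-32,-12],0],
  [[-130,-47,-12],0],
  [[-165,-59,-12],0],
])

```text
t: 13.7
eef_pos: [558.5, -105.5, 203.2]
tcp_rot: [-3.14, -0.001, 1.73]
ft_force: [0.4, 0.6, -3.2]
opening: 0.4
grip_force: 30.0
```

Request:
jog_arm([
  [[-28,-10,0],0.01],
  [[-43,-15,0],0.023],
  [[-49,-18,0],0.023],
  [[-49,-18,0],0.023],
  [[-49,-18,0],0.023],
])

```text
t: 14.2
eef_pos: [550.0, -153.5, 203.9]
tcp_rot: [-3.141, -0.001, 1.709]
ft_force: [1.0, 0.7, -4.0]
opening: 0.397
grip_force: 30.0
```

```bash
python3 - <<'E'
from h import *
import pickle
p=shot("wrist","pics/w4.png"); s=state(); print(s["t"],s["eef_pos"],s["tcp_rot"],s["ft_force"],s["opening"]); pickle.dump((p,s),open("w4.pkl","wb"))
print(delta(550.4,-154.6,s["eef_pos"][2],np.pi/2+.137),delta(550.4,-154.6,82,np.pi/2+.137))
R=Ro.from_euler("xyz",s["tcp_rot"]).as_matrix()
zt=23+0  # top of the cartridge is 90-67=23 above the TCP
q=[R@np.array([x+3,y,-zt])+s["eef_pos"] for x,y in [(31,19),(31,-19),(-31,-19),(-31,19),(0,0)]]
print(np.round((proj(p,q)+.375-[220,120])*4))
cv2.imwrite("pics/w4c.png",cv2.resize(p["img"][120:270,220:420],None,fx=4,fy=4,interpolation=cv2.INTER_CUBIC))
E
```

```text
14.25 [ 550.1442506  -153.36775152  203.9876627 ] [-3.14141897e+00 -4.05032471e-04  1.70901987e+00] [ 0.09280007  0.20115116 -5.31583296] 0.4001000878234778
(array([-1.3,  0.1, -0. ]), np.float64(0.001)) (array([-1.30e+00,  1.00e-01,  1.22e+02]), np.float64(0.001))
[[571. 383.]
 [218. 383.]
 [238. 870.]
 [552. 870.]
 [395. 641.]]
```

View pics/w4c.png

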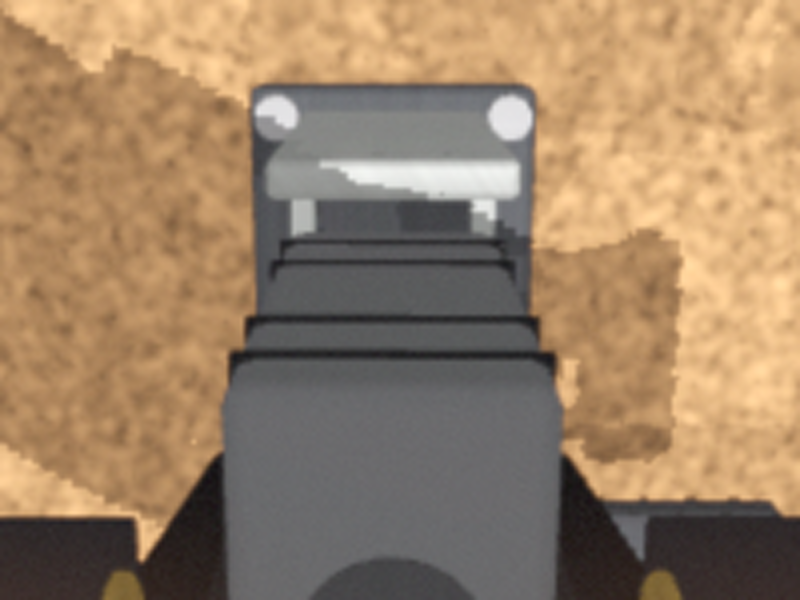

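The cartridge hangs straight and in line with the holder: its columns 226-560 centre at 393, and so do the lips. Next I lower it in stages.

Request:
jog_arm([
  [[-1.3,0.1,5],0.001],
  [[-1.3,0.1,15],0.001],
  [[-1.3,0.1,25],0.001],
  [[-1.3,0.1,32],0.001],
  [[-1.3,0.1,35],0.001],
])

```text
t: 14.75
eef_pos: [550.0, -155.5, 167.8]
tcp_rot: [-3.14, -0.001, 1.707]
ft_force: [-0.4, 0.5, -4.0]
opening: 0.399
grip_force: 30.0
```

```bash
python3 - <<'E'
from h import *
s=state(); print(s["t"],s["eef_pos"],s["tcp_rot"],s["ft_force"],s["opening"],delta(550.4,-154.6,82,np.pi/2+.137))
E
```

```text
14.75 [ 550.04135964 -155.46698948  167.84415381] [-3.14017613e+00 -9.32728037e-04  1.70692369e+00] [-0.40907672  0.45263802 -4.01029592] 0.3986175929870729 (array([ 0.7,  0.6, 85.8]), np.float64(-0.001))
```

Request:
jog_arm([
  [[0.3,0.3,12],0],
  [[0.3,0.3,27],0],
  [[0.3,0.3,42],0],
  [[0.3,0.3,52],0],
  [[0.3,0.3,57],0],
])

```text
t: 15.25
eef_pos: [550.4, -155.3, 111.0]
tcp_rot: [-3.141, -0.001, 1.707]
ft_force: [-0.1, -0.3, -4.2]
opening: 0.398
grip_force: 30.0
```

Request:
jog_arm([
  [[0,0,0],0],
])

```text
t: 15.35
eef_pos: [550.5, -155.3, 111.5]
tcp_rot: [-3.141, -0.001, 1.707]
ft_force: [-0.4, 0.1, -3.8]
opening: 0.4
grip_force: 30.0
```

```bash
python3 - <<'E'
from h import *
s=state(); print(s["t"],s["eef_pos"],s["tcp_rot"],s["ft_force"],s["opening"],delta(550.4,-154.6,82,np.pi/2+.137))
E
```

```text
15.35 [ 550.48545686 -155.32307262  111.54687631] [-3.14090726e+00 -5.16179529e-04  1.70672158e+00] [-0.37310203  0.10032942 -3.82898067] 0.40043510570162805 (array([ 0.7,  0. , 29.5]), np.float64(-0.001))
```

Request:
jog_arm([
  [[0.7,0,7],0],
  [[0.7,0,14],0],
  [[0.7,0,20],0],
  [[0.7,0,24],0],
  [[0.7,0,26],0],
])

```text
t: 15.85
eef_pos: [550.4, -154.6, 85.6]
tcp_rot: [-3.141, -0.0, 1.707]
ft_force: [0.1, -0.1, -4.3]
opening: 0.398
grip_force: 30.0
```

Request:
jog_arm([
  [[0,0,1],0],
  [[0,0,2],0],
  [[0,0,3],0],
  [[0,0,3.5],0],
  [[0,0,3.5],0],
])

```text
t: 16.35
eef_pos: [550.5, -154.7, 82.6]
tcp_rot: [3.142, -0.0, 1.707]
ft_force: [0.5, 0.8, -4.6]
opening: 0.398
grip_force: 30.0
```

Request:
jog_arm([
  [[0,0,0.5],0],
  [[0,0,1],0],
  [[0,0,1],0],
])

```text
t: 16.65
eef_pos: [550.6, -154.7, 82.1]
tcp_rot: [3.141, 0.0, 1.707]
ft_force: [-1.8, 1.4, 4.1]
opening: 0.397
grip_force: 30.0
```

Request:
jog_arm([
  [[0,0,0],0],
  [[0,0,0],0],
  [[0,0,0],0],
  [[0,0,0],0],
  [[0,0,0],0],
], grip=0)

```text
t: 17.15
eef_pos: [550.5, -154.7, 81.6]
tcp_rot: [3.142, -0.0, 1.707]
ft_force: [-0.7, 0.3, 0.8]
opening: 0.764
grip_force: 0.0
```

Request:
jog_arm([
  [[0,0,-8],0],
  [[0,0,-25],0],
  [[0,0,-55],0],
  [[0,0,-90],0],
  [[0,0,-130],0],
])

```text
t: 17.65
eef_pos: [550.1, -154.5, 213.0]
tcp_rot: [-3.141, -0.001, 1.707]
ft_force: [1.0, -0.5, 0.3]
opening: 1.001
grip_force: 0.0
```

Request:
jog_arm([
  [[0,0,-30],0],
  [[0,0,-50],0],
  [[0,0,-58],0],
  [[0,0,-58],0],
  [[0,0,-58],0],
])

```text
t: 18.15
eef_pos: [550.1, -154.6, 268.7]
tcp_rot: [-3.14, -0.001, 1.707]
ft_force: [0.7, 0.5, -0.0]
opening: 1.001
grip_force: 0.0
```

```bash
python3 - <<'E'
from h import *
import pickle
p=shot("wrist","pics/w5.png"); t=shot("top","pics/t5.png"); sd=shot("side","pics/s5.png"); s=state(); print(s["t"],s["eef_pos"],s["tcp_rot"]); pickle.dump((p,t,sd,s),open("w5.pkl","wb"))
a=.137; c=np.array([np.cos(a),np.sin(a)]); d=np.array([-np.sin(a),np.cos(a)])
q=[np.r_[[550,-151.6]+x*c+y*d,105] for x,y in [(19,31),(19,-31),(-19,-31),(-19,31),(0,0)]]
print(np.round((proj(p,q)+.375-[220,100])*4))
A=cv2.resize(p["img"][100:250,220:420],(400,300),interpolation=cv2.INTER_CUBIC)
B=cv2.resize(sd["img"][240:375,270:450],(400,300),interpolation=cv2.INTER_CUBIC)
C=cv2.resize(t["img"][130:250,340:500],(400,300),interpolation=cv2.INTER_CUBIC)
D=cv2.resize(t["img"][80:320,150:470],(400,300),interpolation=cv2.INTER_CUBIC)
cv2.imwrite("pics/m5.png",np.vstack([np.hstack([A,B]),np.hstack([C,D])]))
for n,z in (("top",t),("side",sd)):
    r=cut_out("grip",z); print(n,[(round(x["p"],2),np.argwhere(x["region"])[:,::-1].mean(0).round(1).tolist(),x["box"]) for x in r[:2]])
E
```

```text
18.3 [ 550.23835895 -154.59102371  268.43891005] [-3.13990919e+00 -1.03887751e-03  1.70679967e+00]
[[467. 238.]
 [464. 466.]
 [324. 466.]
 [320. 238.]
 [394. 355.]]
top [(0.89, [454.2, 216.9], [449.1, 202.6, 463.1, 234.3]), (0.7, [433.0, 193.2], [352.3, 141.2, 460.9, 237.0])]
side [(0.89, [302.7, 334.9], [281.6, 327.8, 321.7, 342.5])]
```

View pics/m5.png

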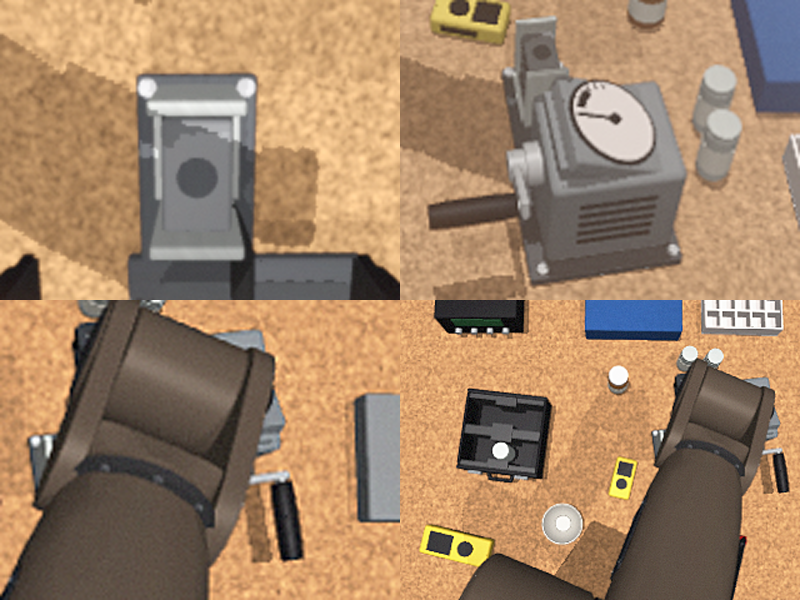

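The cartridge is seated: its circle is at (394,356) in 4x pixels, predicted (394,355). Nothing else has moved. Next I go over the crank grip, with the camera on the robot's side.

Request:
jog_arm([
  [[-15,-8,0],-0.08],
  [[-50,-27,2],-0.21],
  [[-90,-48,4],-0.35],
  [[-130,-70,6],-0.49],
  [[-165,-88,8],-0.63],
])

```text
t: 18.9
eef_pos: [484.7, -331.9, 261.1]
tcp_rot: [-3.142, -0.001, 2.342]
ft_force: [1.8, -0.7, -0.4]
opening: 0.998
grip_force: 0.0
```

```bash
python3 - <<'E'
from h import *
print(delta(466,-375,260,np.pi+.137),state()["eef_pos"])
E
```

```text
(array([-17.9, -43.5,   1.1]), np.float64(-0.936)) [ 484.67571998 -331.86764161  261.1315666 ]
```

Request:
jog_arm([
  [[-10,-24,0],-0.14],
  [[-16,-38,1],-0.28],
  [[-18,-43,1],-0.42],
  [[-18,-43,1],-0.56],
  [[-18,-43,1],-0.7],
])

```text
t: 19.4
eef_pos: [466.9, -373.2, 260.0]
tcp_rot: [3.141, -0.001, 3.042]
ft_force: [0.2, 0.9, 0.2]
opening: 1.001
grip_force: 0.0
```

Request:
jog_arm([
  [[0,0,0],-0.12],
  [[0,0,0],-0.2],
  [[0,0,0],-0.235],
  [[0,0,0],-0.235],
  [[0,0,0],-0.235],
])

```text
t: 19.9
eef_pos: [467.2, -372.8, 260.3]
tcp_rot: [3.141, -0.0, -3.013]
ft_force: [0.5, 0.2, -0.4]
opening: 1.001
grip_force: 0.0
```

```bash
python3 - <<'E'
from h import *
import pickle
p=shot("wrist","pics/w6.png"); s=state(); print(s["t"],s["eef_pos"],s["tcp_rot"],s["joints"]); pickle.dump((p,s),open("w6.pkl","wb"))
r=cut_out("grip",p); print([(round(x["p"],2),np.round(x["box"]).tolist()) for x in r[:2]])
if r:
    q=np.argwhere(r[0]["region"])[:,::-1]
    print(cv2.minAreaRect(onz(p,q,154)[:,:2].astype(np.float32)), cv2.minAreaRect(q.astype(np.float32)))
cv2.imwrite("pics/w6c.png",cv2.resize(p["img"][0:300,160:560],None,fx=2,fy=2,interpolation=cv2.INTER_CUBIC))
E
```

```text
19.95 [ 467.15718911 -372.88062862  260.36301429] [ 3.14125473e+00 -1.97175708e-04 -3.01251370e+00] [-7.84133712e-01  4.32231837e-01  1.60206922e+00  5.64260966e-05
  1.10767957e+00 -2.48403417e+00]
[(0.71, [299.0, 162.0, 329.0, 260.0])]
((472.10272216796875, -374.6898193359375), (91.55786895751953, 26.907808303833008), 7.80021858215332) ((314.5094299316406, 209.48019409179688), (99.27503967285156, 30.170671463012695), 88.87670135498047)
```

View pics/w6c.png

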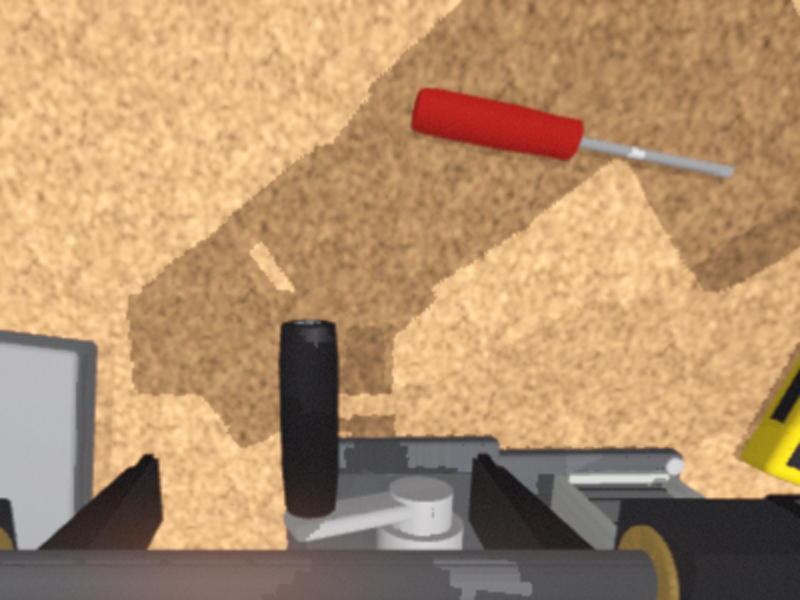

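The wrist view shows the grip from crop (308,320) to (310,512), the hub at (421,490), and the driver well clear. I work out the hub and grip in pump axes.

```bash
python3 - <<'E'
from h import *
import pickle
p,s=pickle.load(open("w6.pkl","rb"))
a=.137; c=np.array([np.cos(a),np.sin(a)]); d=np.array([-np.sin(a),np.cos(a)]); seat=np.array([550,-151.6])
def pf(u,v,z):
    w=onz(p,[[u/2+160-.25,v/2-.25]],z)[0,:2]-seat; return np.round([w@c,w@d+85],1)
print("hub",pf(421.5,490,125),pf(390,490,125),pf(453,490,125))
print("hub big",pf(420,540,125),pf(377,540,125),pf(463,540,125))
for z in (145,150,155): print("grip near",pf(308.5,322,z),"far",pf(310,512,z),"mid",pf(308.5,415,z), "edges",pf(280,415,z),pf(338,415,z))
print("holder wall/lip z23", pf(570,480,23),pf(668,474,23))
print("plate corner -50,5",pf(498,440,15)," -40,134",pf(680,453,15))
E
```

```text
hub [-62.8 -69.5] [-62.9 -85.5] [-62.6 -53.5]
hub big [-34.6 -69.2] [-34.8 -91.6] [-34.4 -46.8]
grip near [-151.5 -125.7] far [ -60.8 -126. ] mid [-109.1 -126.2] edges [-109.2 -139.1] [-109.  -112.7]
grip near [-152.2 -125.6] far [ -63.2 -126. ] mid [-110.6 -126.1] edges [-110.7 -138.8] [-110.5 -112.9]
grip near [-152.9 -125.5] far [ -65.7 -125.9] mid [-112.1 -126. ] edges [-112.2 -138.5] [-112.  -113.1]
holder wall/lip z23 [-24.   52.1] [-27.8 118.9]
plate corner -50,5 [-50.8   2.9]  -40,134 [-40.1 129.9]
```

Request:
jog_arm([
  [[2,-1,12],-0.008],
  [[5,-2,40],-0.008],
  [[7,-3,70],-0.008],
  [[7,-3,93],-0.008],
  [[7,-3,105],-0.008],
])

```text
t: 20.5
eef_pos: [459.8, -376.2, 153.0]
tcp_rot: [3.139, -0.002, -3.004]
ft_force: [0.3, -0.5, 0.6]
opening: 1.001
grip_force: 0.0
```

Request:
jog_arm([
  [[0,0,3],0],
  [[0,0,3],0],
])

```text
t: 20.7
eef_pos: [460.7, -376.9, 152.6]
tcp_rot: [3.142, 0.0, -3.003]
ft_force: [-0.0, 0.6, 0.7]
opening: 0.997
grip_force: 0.0
```

```bash
python3 - <<'E'
from h import *
s=state(); print(s["t"],s["eef_pos"],s["tcp_rot"],s["ft_force"]); print(delta(460.8,-376.6,152.7,np.pi+.137))
E
```

```text
20.7 [ 460.72316059 -376.86769503  152.64091196] [ 3.14151813e+00  3.21965131e-05 -3.00334051e+00] [-0.0483381   0.5728351   0.72423122]
(array([-0.1,  0.3, -0.1]), np.float64(0.001))
```

Positioned. I close on the grip.

Request:
jog_arm([
  [[0,0,0],0],
  [[0,0,0],0],
  [[0,0,0],0],
  [[0,0,0],0],
  [[0,0,0],0],
], grip=1)

```text
t: 21.2
eef_pos: [460.7, -376.8, 152.8]
tcp_rot: [-3.141, 0.0, -3.003]
ft_force: [0.3, -0.1, -0.4]
opening: 0.638
grip_force: 0.0
```

Request:
jog_arm([
  [[0,0,0],0],
  [[0,0,0],0],
  [[0,0,0],0],
  [[0,0,0],0],
  [[0,0,0],0],
])

```text
t: 21.7
eef_pos: [460.6, -376.6, 152.6]
tcp_rot: [3.141, 0.0, -3.003]
ft_force: [0.4, 0.9, -0.1]
opening: 0.277
grip_force: 30.0
```

```bash
python3 - <<'E'
from h import *
s=state(); print(s["t"],s["eef_pos"],s["tcp_rot"],s["ft_force"],s["opening"],s["grip_force"])
def tab(th,n,st,r=60):
    for i in range(n):
        t=th+st*np.arange(1,6); print(f"{th:.2f}",[[0,round(-r*(np.sin(x)-np.sin(th)),1),round(-r*(np.cos(x)-np.cos(th)),1)] for x in t]); th=t[-1]
print("slow"); tab(1.2,5,.08)
E
```

```text
21.7 [ 460.61752444 -376.62753706  152.57244531] [ 3.14123453e+00  2.17922485e-06 -3.00346146e+00] [ 0.3672659   0.92023656 -0.14950164] 0.2768372145376124 29.999952614307404
slow
1.20 [[0, np.float64(-1.6), np.float64(4.5)], [0, np.float64(-2.7), np.float64(9.2)], [0, np.float64(-3.6), np.float64(13.9)], [0, np.float64(-4.0), np.float64(18.7)], [0, np.float64(-4.1), np.float64(23.5)]]
1.60 [[0, np.float64(0.3), np.float64(4.8)], [0, np.float64(1.0), np.float64(9.5)], [0, np.float64(2.1), np.float64(14.2)], [0, np.float64(3.6), np.float64(18.8)], [0, np.float64(5.4), np.float64(23.2)]]
2.00 [[0, np.float64(2.2), np.float64(4.3)], [0, np.float64(4.7), np.float64(8.4)], [0, np.float64(7.5), np.float64(12.3)], [0, np.float64(10.6), np.float64(15.9)], [0, np.float64(14.0), np.float64(19.3)]]
2.40 [[0, np.float64(3.7), np.float64(3.1)], [0, np.float64(7.6), np.float64(5.9)], [0, np.float64(11.7), np.float64(8.4)], [0, np.float64(16.0), np.float64(10.5)], [0, np.float64(20.4), np.float64(12.3)]]
2.80 [[0, np.float64(4.6), np.float64(1.4)], [0, np.float64(9.3), np.float64(2.5)], [0, np.float64(14.0), np.float64(3.2)], [0, np.float64(18.8), np.float64(3.5)], [0, np.float64(23.6), np.float64(3.4)]]
```

Request:
jog_arm([
  [[0,-1.6,4.5],0],
  [[0,-2.7,9.2],0],
  [[0,-3.6,13.9],0],
  [[0,-4,18.7],0],
  [[0,-4.1,23.5],0],
])

```text
t: 22.2
eef_pos: [461.2, -380.9, 128.6]
tcp_rot: [3.141, 0.0, -3.003]
ft_force: [-0.1, 2.1, 4.2]
opening: 0.276
grip_force: 30.0
```

Request:
jog_arm([
  [[0,0.3,4.8],0],
  [[0,1,9.5],0],
  [[0,2.1,14.2],0],
  [[0,3.6,18.8],0],
  [[0,5.4,23.2],0],
])

```text
t: 22.7
eef_pos: [460.5, -375.5, 105.5]
tcp_rot: [-3.141, 0.0, -3.003]
ft_force: [-2.2, -0.3, 2.8]
opening: 0.279
grip_force: 30.0
```

Request:
jog_arm([
  [[0,2.2,4.3],0],
  [[0,4.7,8.4],0],
  [[0,7.5,12.3],0],
  [[0,10.6,15.9],0],
  [[0,14,19.3],0],
])

```text
t: 23.2
eef_pos: [458.5, -361.5, 86.2]
tcp_rot: [-3.141, 0.0, -3.003]
ft_force: [-0.6, -3.6, -1.9]
opening: 0.274
grip_force: 30.0
```

Contact forces are only a few newtons, so the circle fits. I ramp up and go straight on at one turn every 3 s.

Request:
jog_arm([
  [[0,4.6,3.8],0],
  [[0,10.9,7.9],0],
  [[0,19,11.8],0],
  [[0,29.1,14.7],0],
  [[0,40.5,15.8],0],
])

```text
t: 23.7
eef_pos: [452.7, -320.2, 70.3]
tcp_rot: [3.141, -0.0, -3.003]
ft_force: [2.2, -1.4, -0.2]
opening: 0.278
grip_force: 30.0
```

Request:
jog_arm([
  [[0,12.5,-1.3],0],
  [[0,24.4,-5.2],0],
  [[0,35.3,-11.5],0],
  [[0,44.6,-19.9],0],
  [[0,52,-30],0],
])

```text
t: 24.2
eef_pos: [445.7, -269.1, 101.7]
tcp_rot: [3.142, 0.0, -3.003]
ft_force: [0.7, -3.5, -1.7]
opening: 0.276
grip_force: 30.0
```

Request:
jog_arm([
  [[0,5.1,-11.5],0],
  [[0,7.7,-23.7],0],
  [[0,7.7,-36.3],0],
  [[0,5.1,-48.5],0],
  [[0,0,-60],0],
])

```text
t: 24.7
eef_pos: [445.8, -270.4, 161.9]
tcp_rot: [-3.141, 0.0, -3.003]
ft_force: [3.9, -9.6, -14.6]
opening: 0.276
grip_force: 30.0
```

Request:
jog_arm([
  [[0,-7.4,-10.2],0],
  [[0,-16.7,-18.5],0],
  [[0,-27.6,-24.8],0],
  [[0,-39.5,-28.7],0],
  [[0,-52,-30],0],
])

```text
t: 25.2
eef_pos: [452.7, -320.3, 190.7]
tcp_rot: [3.138, -0.001, -3.004]
ft_force: [6.3, 9.1, -13.9]
opening: 0.279
grip_force: 30.0
```

Request:
jog_arm([
  [[0,-12.5,1.3],0],
  [[0,-24.4,5.2],0],
  [[0,-35.3,11.5],0],
  [[0,-44.6,19.9],0],
  [[0,-52,30],0],
])

```text
t: 25.7
eef_pos: [460.0, -372.4, 161.7]
tcp_rot: [3.14, 0.0, -3.004]
ft_force: [1.3, 9.8, 2.5]
opening: 0.28
grip_force: 30.0
```

Request:
jog_arm([
  [[0,-5.1,11.5],0],
  [[0,-7.7,23.7],0],
  [[0,-7.7,36.3],0],
  [[0,-5.1,48.5],0],
  [[0,0,60],0],
])

```text
t: 26.2
eef_pos: [460.1, -373.0, 100.1]
tcp_rot: [-3.141, 0.0, -3.004]
ft_force: [0.8, 4.5, 6.1]
opening: 0.277
grip_force: 30.0
```

Request:
jog_arm([
  [[0,7.4,10.2],0],
  [[0,16.7,18.5],0],
  [[0,27.6,24.8],0],
  [[0,39.5,28.7],0],
  [[0,52,30],0],
])

```text
t: 26.7
eef_pos: [452.8, -320.3, 70.3]
tcp_rot: [3.141, -0.0, -3.003]
ft_force: [1.8, -1.2, 1.2]
opening: 0.275
grip_force: 30.0
```

Request:
jog_arm([
  [[0,12.5,-1.3],0],
  [[0,24.4,-5.2],0],
  [[0,35.3,-11.5],0],
  [[0,44.6,-19.9],0],
  [[0,52,-30],0],
])

```text
t: 27.2
eef_pos: [445.7, -269.1, 101.7]
tcp_rot: [3.142, 0.0, -3.003]
ft_force: [0.6, -3.8, -1.4]
opening: 0.276
grip_force: 30.0
```

Request:
jog_arm([
  [[0,5.1,-11.5],0],
  [[0,7.7,-23.7],0],
  [[0,7.7,-36.3],0],
  [[0,5.1,-48.5],0],
  [[0,0,-60],0],
])

```text
t: 27.7
eef_pos: [445.8, -270.4, 161.9]
tcp_rot: [-3.141, 0.0, -3.003]
ft_force: [4.3, -9.6, -14.9]
opening: 0.275
grip_force: 30.0
```

Request:
jog_arm([
  [[0,-7.4,-10.2],0],
  [[0,-16.7,-18.5],0],
  [[0,-27.6,-24.8],0],
  [[0,-39.5,-28.7],0],
  [[0,-52,-30],0],
])

```text
t: 28.2
eef_pos: [452.7, -320.3, 190.7]
tcp_rot: [3.138, -0.001, -3.004]
ft_force: [6.7, 10.1, -13.6]
opening: 0.273
grip_force: 30.0
```

Request:
jog_arm([
  [[0,-12.5,1.3],0],
  [[0,-24.4,5.2],0],
  [[0,-35.3,11.5],0],
  [[0,-44.6,19.9],0],
  [[0,-52,30],0],
])

```text
t: 28.7
eef_pos: [460.0, -372.3, 161.6]
tcp_rot: [3.14, -0.0, -3.004]
ft_force: [1.0, 10.2, 2.0]
opening: 0.275
grip_force: 30.0
```

```bash
python3 - <<'E'
from h import *
sd=shot("side","pics/s7.png"); s=state(); print(s["t"],s["eef_pos"],s["ft_force"])
i=sd["img"][265:325,330:400]; cv2.imwrite("pics/n7.png",cv2.resize(i,None,fx=7,fy=7,interpolation=cv2.INTER_CUBIC))
a=.137; c=np.array([np.cos(a),np.sin(a),0]); d=np.array([-np.sin(a),np.cos(a),0]); o=np.array([550,-151.6,0])-85*d
D=lambda x,y: o+(42+x*np.cos(.436))*c+(-70+y)*d+np.array([0,0,185-x*np.sin(.436)])
# which tilt sign: dial faces robot side or away; print needle tips for both
for sg in (1,-1):
    for y in (0,12,23,31):
        x=-np.sqrt(40**2-y*y); P=o+(42+x*np.cos(.436))*c+(-70+y)*d+np.array([0,0,185-sg*x*np.sin(.436)])
        print(sg,y,np.round((proj(sd,[P])-[330,265])*7))
E
```

```text
28.75 [ 460.04477396 -373.06608626  160.11924797] [3.9425803  2.8314447  0.65608877]
1 0 [[138. 200.]]
1 12 [[135. 169.]]
1 23 [[143. 142.]]
1 31 [[157. 125.]]
-1 0 [[131. 258.]]
-1 12 [[129. 225.]]
-1 23 [[137. 190.]]
-1 31 [[153. 162.]]
```

View pics/n7.png

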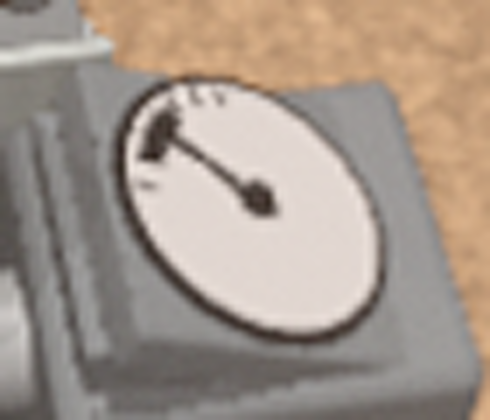

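The needle, from (262,198) to about (170,132), points at the dark mark in the middle of the broad band. I carry on for another 3.5 s and then slow down gently.

Request:
jog_arm([
  [[0,-5.1,11.5],0],
  [[0,-7.7,23.7],0],
  [[0,-7.7,36.3],0],
  [[0,-5.1,48.5],0],
  [[0,0,60],0],
])

```text
t: 29.25
eef_pos: [460.1, -372.9, 100.1]
tcp_rot: [-3.141, 0.0, -3.004]
ft_force: [0.3, 3.9, 5.7]
opening: 0.282
grip_force: 30.0
```

Request:
jog_arm([
  [[0,7.4,10.2],0],
  [[0,16.7,18.5],0],
  [[0,27.6,24.8],0],
  [[0,39.5,28.7],0],
  [[0,52,30],0],
])

```text
t: 29.75
eef_pos: [452.7, -320.3, 70.3]
tcp_rot: [3.141, -0.0, -3.003]
ft_force: [2.0, -1.7, 1.9]
opening: 0.274
grip_force: 30.0
```

Request:
jog_arm([
  [[0,12.5,-1.3],0],
  [[0,24.4,-5.2],0],
  [[0,35.3,-11.5],0],
  [[0,44.6,-19.9],0],
  [[0,52,-30],0],
])

```text
t: 30.25
eef_pos: [445.7, -269.1, 101.7]
tcp_rot: [3.142, 0.0, -3.003]
ft_force: [0.3, -3.8, -0.9]
opening: 0.275
grip_force: 30.0
```

Request:
jog_arm([
  [[0,5.1,-11.5],0],
  [[0,7.7,-23.7],0],
  [[0,7.7,-36.3],0],
  [[0,5.1,-48.5],0],
  [[0,0,-60],0],
])

```text
t: 30.75
eef_pos: [445.8, -270.4, 161.9]
tcp_rot: [-3.141, 0.0, -3.003]
ft_force: [3.9, -9.9, -14.9]
opening: 0.277
grip_force: 30.0
```

Request:
jog_arm([
  [[0,-7.4,-10.2],0],
  [[0,-16.7,-18.5],0],
  [[0,-27.6,-24.8],0],
  [[0,-39.5,-28.7],0],
  [[0,-52,-30],0],
])

```text
t: 31.25
eef_pos: [452.7, -320.3, 190.7]
tcp_rot: [3.138, -0.001, -3.004]
ft_force: [5.8, 8.6, -13.6]
opening: 0.278
grip_force: 30.0
```

Request:
jog_arm([
  [[0,-12.5,1.3],0],
  [[0,-24.4,5.2],0],
  [[0,-35.3,11.5],0],
  [[0,-44.6,19.9],0],
  [[0,-52,30],0],
])

```text
t: 31.75
eef_pos: [459.9, -372.4, 161.7]
tcp_rot: [3.14, -0.0, -3.004]
ft_force: [2.6, 9.1, 1.7]
opening: 0.277
grip_force: 30.0
```

Request:
jog_arm([
  [[0,-5.1,11.5],0],
  [[0,-7.7,23.7],0],
  [[0,-7.7,36.3],0],
  [[0,-5.1,48.5],0],
  [[0,0,60],0],
])

```text
t: 32.25
eef_pos: [460.1, -373.0, 100.2]
tcp_rot: [-3.141, 0.0, -3.004]
ft_force: [1.5, 4.0, 5.7]
opening: 0.273
grip_force: 30.0
```

Request:
jog_arm([
  [[0,6,8.6],0],
  [[0,11.8,14.6],0],
  [[0,16.7,18.5],0],
  [[0,20.2,20.9],0],
  [[0,22,22],0],
])

```text
t: 32.75
eef_pos: [457.0, -351.0, 78.5]
tcp_rot: [-3.142, -0.0, -3.003]
ft_force: [1.8, -3.4, -4.8]
opening: 0.277
grip_force: 30.0
```

Request:
jog_arm([
  [[0,0,0],0],
  [[0,0,0],0],
  [[0,0,0],0],
  [[0,0,0],0],
  [[0,0,0],0],
])

```text
t: 33.25
eef_pos: [457.0, -350.9, 78.6]
tcp_rot: [3.141, -0.0, -3.003]
ft_force: [2.9, -0.2, -11.1]
opening: 0.276
grip_force: 30.0
```

Request:
jog_arm([
  [[0,0,0],0],
  [[0,0,0],0],
  [[0,0,0],0],
  [[0,0,0],0],
  [[0,0,0],0],
], grip=0)

```text
t: 33.75
eef_pos: [457.1, -351.3, 79.1]
tcp_rot: [-3.141, 0.0, -3.003]
ft_force: [0.4, -0.6, 0.5]
opening: 0.638
grip_force: 0.0
```

Request:
jog_arm([
  [[0,0,0],0],
  [[0,0,0],0],
  [[0,0,0],0],
  [[0,0,0],0],
])

```text
t: 34.15
eef_pos: [457.1, -351.2, 78.8]
tcp_rot: [3.141, 0.0, -3.003]
ft_force: [1.0, -0.7, 0.1]
opening: 0.967
grip_force: 0.0
```

Request:
jog_arm([
  [[0,0,-8],0],
  [[0,0,-25],0],
  [[0,0,-55],0],
  [[0,0,-90],0],
  [[0,0,-130],0],
])

```text
t: 34.65
eef_pos: [456.7, -350.9, 210.2]
tcp_rot: [3.141, -0.001, -3.003]
ft_force: [-0.2, 0.2, 0.3]
opening: 1.001
grip_force: 0.0
```

Request:
jog_arm([
  [[30,0,-30],0],
  [[50,0,-50],0],
  [[60,0,-60],0],
  [[60,0,-60],0],
  [[60,0,-60],0],
])

```text
t: 35.15
eef_pos: [397.9, -359.4, 268.2]
tcp_rot: [3.141, -0.0, -3.004]
ft_force: [0.2, 0.2, 0.4]
opening: 0.997
grip_force: 0.0
```

```bash
python3 - <<'E'
from h import *
sd=shot("side","pics/s8.png"); t=shot("top","pics/t8.png"); s=state(); print(s["t"],s["eef_pos"],s["ft_force"],s["opening"])
B=cv2.resize(sd["img"][190:370,230:430],(400,360),interpolation=cv2.INTER_CUBIC); C=cv2.resize(t["img"][90:300,150:470],(400,262),interpolation=cv2.INTER_CUBIC)
M=np.zeros((360,800,3),np.uint8); M[:,:400]=B; M[:262,400:]=C; cv2.imwrite("pics/m8.png",M)
E
```

```text
35.25 [ 398.06212992 -359.16491573  267.59783551] [0.88476312 1.11848117 0.47990684] 1.000080037970229
```

View pics/m8.png

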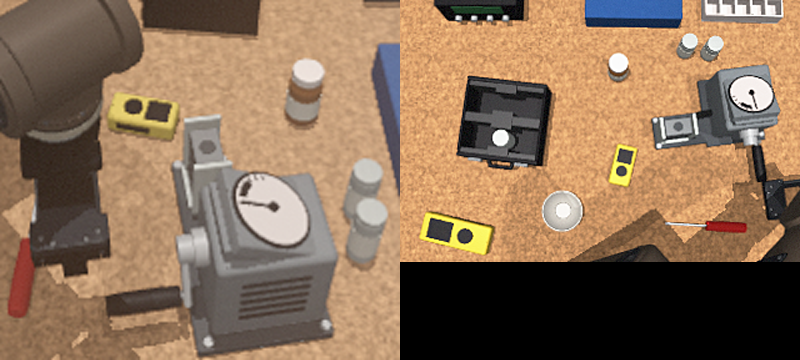

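The cartridge sits in its holder at (207,147), the crank is still near the bottom with the needle back at rest, and everything else is in its place.

```bash
python3 -c "from cell import job_done; print(job_done())"
```

```text
the job is handed in; nothing more can be done
None
```

I handed the job in at about 35 s; it gave no verdict. The cartridge sits in its holder, I cranked at about one turn every 3 s for some 8.5 s, with the needle mid-band in the one picture taken while cranking, and the last picture shows the crank still, the hand clear and everything else in place.

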